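# Load a sample jar into a push-latch viewing cabinet

### The arm

A 7-joint arm with a two-finger parallel gripper is mounted at the origin on the work surface. World frame = base frame: x ahead of the robot, y to its left, z up, the work surface at z = 0. Lengths are in m, angles in rad, forces in N, time in s.
With the tool pointing down it reaches from about 0.4 to 0.925 m from the base axis. Payload 4.1 kg.
Tool frame: the origin (TCP) lies between the finger pads; the fingertips stand 22 mm ahead of it and the grasp point (between the pads) lies 3 mm ahead of it (robot.nose_length is the distance from the TCP to the fingertips, in m); z points along the fingers, y is the line along which they close (so a half turn about z gives the same grasp; the last joint's range is limited). The gripper opens to 85 mm and grips with 20 to 120 N. Pads are 22 mm wide; open, the fingers measure 114 mm over their backs; the gripper's body (76 mm by 85 mm) begins 54 mm behind the grasp point. The pads swing forward as they close: fully open they stand 13 mm farther back than shut.
Start: joints at [-1.244, 0.398, 0.045, 1.537, -0.019, 1.207, -0.051], TCP at [0.268, 0.592, 0.253] pointing down, gripper open.
Joint ranges: [-2.82, 2.82], [-0.49, 2.23], [-1.37, 1.46], [0, 2.46], [-1.36, 4.5], [0.23, 2], [-2.94, 2.94]. Speed limits (rad/s): [2.57, 2.57, 3.14, 3.14, 3.14, 3.14, 3.14].

### API

Orientations are given as a unit quaternion [w, x, y, z].
In Python, from rig import robot gives the robot as it stands. The module is installed in compiled form; this text tells all that it offers.
- The arm moves only by the tool apply_moves, never from a script. Its argument "moves" is one flat list of numbers, 5 for each row, row after row: the opening, from 0 (shut) to 1 (fully open), then the shift along the tool's x, y, z in m, then the turn about the tool's z in degrees. In form: [gripper, dx, dy, dz, roll, gripper, dx, dy, dz, roll, ...]. A call has 1 to 20 rows; each row shifts and turns the commanded pose from where the row before left it, along the tool's axes as they then stand; what a row does not reach is not made up. A row lasts 1/12 s, in which the tool goes at most 41.7 mm and 7.16 degrees, less where a joint would pass 70% of its speed; a pose out of reach is approached as far as the arm can. A call is refused whole if a number of a shift passes 0.0417 or a number of a turn 7.16, either way. A call with a gripper value outside its range is refused whole. The fingers move at their own pace and stop on an object; "force" is the grip in N (left out, the last holds). Time passes only in rows, so rows that do not move let the fingers close. It gives the time, the measured TCP pose, the force, the opening and the grip force at its end, in the units of the state.
- robot.observe(): the state, without advancing time (a new reading comes with each control period).
- robot.snapshot(name): name is "side" or "top"; returns (picture, depth): 400x640x3 uint8, red, green, blue; 400x640 float32, m along the optical axis (not along the pixel's ray), 0 where there is no reading.
- robot.camera_info(name): a dict with "fx", "fy", "cx", "cy" (pixels), "dist_coeffs" ([k1, k2, p1, p2, k3] as OpenCV has them; the pictures are not rectified), "R" (3x3) and "t" (3): a world point X has camera coordinates R X + t. Camera axes: x right, y down, z forward; pixel columns grow to the right and rows downward; lengths in m; the calibration is good to about 2 mm. A picture is of the moment at which its call begins. camera_info takes no time and is no camera call.
- robot.sign_off(): hands the job in; it is judged then, once.
Trained networks look in the newest picture that a camera, given by its name, has taken for a name from the list of things; names that differ only in an ending like _2 or _b are one class to them, and where a whole thing is asked for, a point or a joint stands for the part that bears it (a point fixed in the world has none). Each returns a list of dicts, best first, with "score" (0 to 1); they miss things now and then, are a little off and sometimes report something else, mostly with a low value. They report only what shows in the picture. A call takes as long as a camera call. They do not tell look-alikes from the thing itself.
- robot.masks_of(query, camera): "region" (400x640 bool, what is visible of it).
- robot.landmark_of(query, camera): "point" ([x, y, z] in m, in world coordinates, good to about 4 mm: a listed point, or the origin of a listed thing).
The state is a dict: "time": time; "joint_pos": joint angles; "dq": joint speeds; "effort": joint torques, N m; "eef_pos": TCP position; "ee_rot": TCP orientation; "contact_force": force on the tool from outside, world axes, zero at the start; "wrist_torque": the same for the moment, N m; "gripper_width": opening from 0.0 (shut) to 1.0 (fully open); "gripper_force": force on a finger pad.
Only numpy, scipy, OpenCV 4.12 (cv2) and the standard library are available. Lean on these libraries where they do the work, as an engineer would, in place of code of your own. Each camera call takes 0.05 s, during which the arm holds its last target. There are 200 camera calls.

### The job

Press the cabinet's blue drawer front gently inward until its touch latch lets go and the drawer springs out, stand the green-capped jar upright in the round well of the drawer, then push the front in again until the latch catches and the drawer stays shut. Never press hard on the cabinet, and do not disturb the other jars, the beaker, the white bottle or the spatula.

Things in the scene. Friction and masses are not known exactly. Their poses are not given: they have to be found in the camera images.
- cabinet: White bench viewing cabinet, fixed, 240 mm deep (x), 260 wide (y), 100 high; a hood 48 mm higher stands on its rear half (from 110 mm behind the front face). Origin: centre of underside; its x axis points inward, from the front face (120 mm before the origin) to the back; z up. The front faces the robot, turned up to 0.4 rad. Fingers or arm pressing cabinet or drawer with over 14 N is too hard.
- drawer (a joint): Drawer slide in m: 0 = latched shut, 0.075 = sprung fully out (along the cabinet's -x), negative = pressed in beyond shut. A spring pushes it out with 4.2 N at 0, 2 N fully out. Push-push latch: from shut, press in and let go: it springs out. From out, push it in past shut and let go: it comes back to 0 and holds. How deep past shut the latch acts cannot be seen; see catch.
- drawer_face (a point): Middle of the pushing area on the outer surface of the blue drawer front, 65 mm above the bench; moves with the drawer, 154 mm before the cabinet's origin when shut. The front is a block 180 mm wide, 13 to 87 mm above the bench, 34 mm thick; shut, it stands 34 mm proud of the white face, into which it sinks when pressed. Axes as the cabinet's.
- well (a point): Centre of the floor of the round well in the drawer's tray, 34 mm above the bench; moves with the drawer, 71.5 mm behind its outer surface. The well is a black ring 6 mm high, 48 mm inside, 58 mm outside diameter. The tray is 160 mm wide with walls 12 mm high; drawer out, 75 mm of tray between blue front and cabinet lie open from above. Axes as the cabinet's.
- jar_green: Amber jar with green cap, the sample: 40 mm diameter, 48 mm high, about 90 g, loose. Origin: centre of its underside, z up.
- jar_red: Like the sample but with red cap; leave alone. Origin: centre of its underside.
- jar_white: Like the sample but with white cap; leave alone. Origin: centre of its underside.
- beaker: Glass beaker, 70 mm diameter, 90 mm high; leave alone. Origin: centre of its underside.
- reagent: White bottle with blue cap, 66 mm diameter, 160 mm high; leave alone. Origin: centre of its underside.
- spatula: Laboratory spatula 180 mm long lying on the bench; leave alone.
- catch (a point): The hidden latch inside the cabinet (this point is only its rough place). Both ways it acts only when the drawer is 4 to 21 mm past shut; the depth differs each time the cabinet is set up, closing needs up to 1 mm more than opening. 2 to 3 mm deeper is a firm stop (9 N per mm), felt as force rising above the spring's 5 N. A slow push to 8 N along the push always works it.
There are look-alikes about, which are no part of the job. What is shaped like the jar_green but pink, purple or yellow is not meant.

How it is judged:
On the way, in this order (a step that is already met when the one before it is completed fails the run):
1. the latch has let go and the drawer has sprung out (value of joint drawer above 0.065 m), for 0.2 s.
2. the green-capped jar stands in the well of the open drawer, let go (value of joint drawer above 0.05 m and horizontal distance between jar_green and well below 0.007 m and distance between jar_green and well below 0.009 m and angle between jar_green's own z axis and vertical below 0.1 rad and contact force between the fingers and jar_green below 0.1 N), for 0.2 s.
At the end, for the whole second after the job is handed in: The drawer is latched shut by itself (joint between -3 and 4 mm), and the green-capped jar stands at rest in the well (within 7 mm of its centre, on its floor, tilted less than 0.1 rad) (value of joint drawer between -0.003 and 0.004 m and horizontal distance between jar_green and well below 0.007 m and distance between jar_green and well below 0.009 m and angle between jar_green's own z axis and vertical below 0.1 rad and linear speed of jar_green below 0.02 m/s); the robot touches nothing.
It fails at once if the cabinet or its drawer is pressed with more than 14 N (contact force between any of the fingers, the arm and cabinet above 14 N).
It fails at once if another jar, the beaker, the white bottle or the spatula is moved by more than 20 mm (distance of any of jar_red, jar_white, beaker, reagent, spatula from where it was at the start of the episode above 0.02 m).
It also fails if it takes over 72 s, if anything falls off the work surface, if the arm or the gripper's body presses on something with over 40 N, if the wrist force passes 120 N, or if a joint passes its speed limit or range.

## Working session

There is one attempt and no reset: what is moved stays moved. The work goes in short steps, Python scripts to look and compute and a tool call to move; the robot and the scene stay as the last step left them, time stands still between calls to the robot, and variables do not carry over. Pictures are saved under pics/ and viewed, at most 10 in all, crops included, and the job is handed in when it is done.

Besides the shell and the picture viewer there is one more tool, called after "Request:" by a JSON object that holds its "method" and its "body", one argument or row to a line. apply_moves: Moves the arm, as the interface text tells. Its arguments: {"type":"object","properties":{"moves":{"type":"array"},"force":{"type":"number"}},"required":["moves"]}

```bash
mkdir -p pics
python3 - <<'E'
from rig import robot
import cv2,numpy as np
for c in("top","side"):
    im,d=robot.snapshot(c); cv2.imwrite(f"pics/{c}0.png",im[:,:,::-1])
    for q in("cabinet","drawer_face","well","jar_green","jar_red","jar_white","beaker","reagent","spatula"):
        try:
            print(c,q,[(round(r["score"],2),np.round(r["point"],3).tolist()) for r in robot.landmark_of(q,c)][:4])
        except Exception as e: print(c,q,e)
s=robot.observe(); print(s["time"],s["eef_pos"],s["ee_rot"],s["contact_force"])
for c in("top","side"): i=robot.camera_info(c); print(c,-np.array(i["R"]).T@i["t"],i["fx"])
E
```

```text
top cabinet [(0.92, [0.711, -0.096, -0.002])]
top drawer_face [(0.67, [0.556, -0.1, 0.064]), (0.41, [0.515, 0.395, -0.006])]
top well [(0.85, [0.625, -0.1, 0.034])]
top jar_green [(0.63, [0.343, 0.233, 0.002]), (0.63, [0.408, 0.17, -0.007]), (0.62, [0.433, 0.266, 0.002]), (0.5, [0.508, 0.277, 0.004])]
top jar_red [(0.86, [0.516, 0.397, -0.005])]
top jar_white [(0.61, [0.624, 0.26, 0.001])]
top beaker [(0.78, [0.444, -0.414, -0.002])]
top reagent [(0.95, [0.587, -0.476, -0.005])]
top spatula [(0.92, [0.301, -0.423, -0.001]), (0.42, [0.619, -0.096, 0.032])]
side cabinet [(0.71, [0.714, -0.095, -0.0])]
side drawer_face [(0.87, [0.555, -0.1, 0.066])]
side well [(0.9, [0.628, -0.101, 0.036])]
side jar_green [(0.74, [0.511, 0.276, 0.002]), (0.72, [0.621, 0.263, 0.001]), (0.58, [0.431, 0.266, 0.002]), (0.56, [0.342, 0.233, 0.0])]
side jar_red [(0.63, [0.516, 0.391, 0.002])]
side jar_white [(0.62, [0.622, 0.262, 0.003])]
side beaker [(0.96, [0.443, -0.415, 0.001]), (0.44, [0.595, -0.48, -0.001])]
side reagent [(0.66, [0.594, -0.48, 0.002])]
side spatula [(0.56, [0.298, -0.423, -0.002])]
1.0 [0.2684626  0.59199729 0.25334369] [2.06577428e-05 2.11253205e-01 9.77431369e-01 4.13795527e-05] [ 0.1115296  -0.35244166 -0.3557742 ]
top [ 0.43398227 -0.03314715  1.02909686] 403.0011309858808
side [ 0.12439763 -0.87993815  0.62175627] 382.703834009298
```

View pics/top0.png

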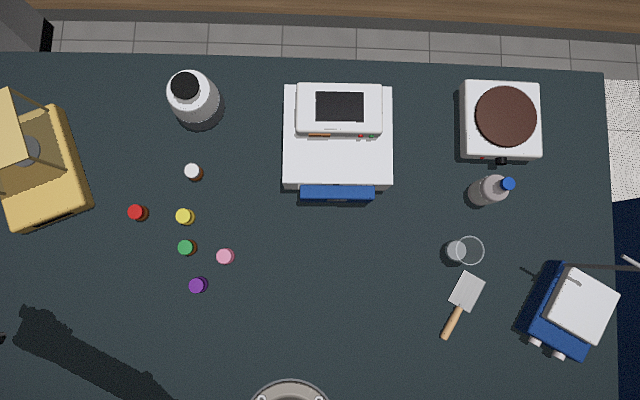

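View pics/side0.png

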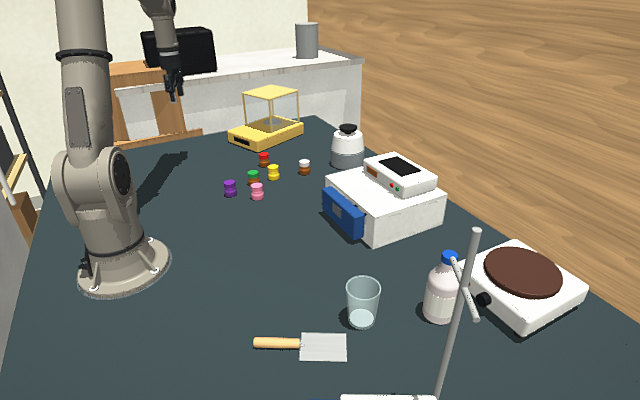

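The top view shows the green cap at (186,247), yellow at (185,216), pink at (225,256), purple at (198,285), and the blue front at (337,192). Next I measure the jar positions and the cabinet yaw from depth.

```bash
cat > h.py <<'E'
from rig import robot
import cv2,numpy as np
def cloud(c):
    im,d=robot.snapshot(c); i=robot.camera_info(c)
    K=np.array([[i["fx"],0,i["cx"]],[0,i["fy"],i["cy"]],[0,0,1]])
    v,u=np.mgrid[:400,:640]
    p=cv2.undistortPoints(np.stack([u,v],-1).reshape(-1,1,2).astype(float),K,np.array(i["dist_coeffs"])).reshape(400,640,2)
    X=np.dstack([p*d[...,None],d])
    W=(X-np.array(i["t"]))@np.array(i["R"])
    W[d==0]=np.nan
    return im,W
def hsv(im): return cv2.cvtColor(im,cv2.COLOR_RGB2HSV)
def tilt(): 
    from scipy.spatial.transform import Rotation as R
    s=robot.observe();q=s["ee_rot"]; M=R.from_quat([q[1],q[2],q[3],q[0]]).as_matrix(); return s,M
E
python3 - <<'E'
from h import *
im,W=cloud("top"); H=hsv(im)
def sel(x0,x1,y0,y1,z0,z1): return (W[...,0]>x0)&(W[...,0]<x1)&(W[...,1]>y0)&(W[...,1]<y1)&(W[...,2]>z0)&(W[...,2]<z1)
for n,(x,y) in dict(green=(.433,.266),yellow=(.508,.277),pink=(.408,.17),purple=(.343,.233)).items():
    m=sel(x-.035,x+.035,y-.035,y+.035,.043,.055); P=W[m]
    c,s,_=cv2.minAreaRect(P[:,:2].astype(np.float32)); print(n,np.round(c,4),np.round(s,4),P[:,2].mean(),len(P),np.median(H[m][:,0]))
blue=(H[...,0]>100)&(H[...,0]<125)&(H[...,1]>120)
m=blue&sel(.5,.66,-.25,.1,.08,.095);P=W[m]
print("blue top",cv2.minAreaRect(P[:,:2].astype(np.float32)),P[:,2].mean(),len(P))
m=sel(.5,.95,-.3,.1,.094,.106)&(H[...,1]<60);P=W[m]
print("cab top",cv2.minAreaRect(P[:,:2].astype(np.float32)),P[:,2].mean(),len(P))
im,W=cloud("side");H=hsv(im)
blue=(H[...,0]>100)&(H[...,0]<125)&(H[...,1]>120)
m=blue&sel(.5,.66,-.25,.1,.02,.08);P=W[m]
vx,vy,x,y=cv2.fitLine(P[:,:2].astype(np.float32),cv2.DIST_HUBER,0,.01,.01).ravel();print("side face",vx,vy,x,y,len(P),np.arctan2(-vx,vy))
s,M=tilt();print(M.round(3))
E
```

```text
green [0.4339 0.2623] [0.0353 0.0354] 0.04687742825610787 180 69.0
yellow [0.5091 0.2713] [0.0323 0.035 ] 0.04664122144749208 167 28.0
pink [0.4148 0.169 ] [0.036  0.0342] 0.04704322875741873 177 167.0
purple [0.3426 0.2306] [0.0345 0.0356] 0.04672082159010244 187 140.0
blue top ((0.5724044442176819, -0.1000496968626976), (0.03400576114654541, 0.17876668274402618), 1.3826971054077148) 0.0857707515095293 1042
cab top ((0.7106949090957642, -0.09891974925994873), (0.24312201142311096, 0.261426717042923), 1.0211753845214844) 0.09902096771206784 6307
side face 0.02535532 -0.9996785 0.55668014 -0.14401475 687 -3.1162348
[[-0.911  0.413  0.   ]
 [ 0.413  0.911  0.   ]
 [ 0.     0.    -1.   ]]
```

Request:
{"method": "apply_moves", "body": {
  "moves": [0, 0, 0, 0, -6.45, 0, 0, 0, 0, -6.45, 0, 0, 0, 0, -6.45, 0, 0, 0, 0, -6.45, 0, -0.01, -0.038, 0, 0, 0, -0.01, -0.038, 0, 0, 0, -0.01, -0.038, 0, 0, 0, -0.01, -0.038, 0, 0, 0, -0.01, -0.038, 0, 0, 0, -0.01, -0.038, 0, 0, 0, -0.01, -0.038, 0, 0, 0, -0.01, -0.038, 0, 0, 0, -0.01, -0.038, 0, 0, 0, -0.01, -0.038, 0, 0, 0, -0.01, -0.038, 0, 0, 0, -0.01, -0.038, 0, 0, 0, -0.01, -0.038, 0, 0, 0, -0.01, -0.038, 0, 0, 0, -0.01, -0.038, 0, 0, 0, -0.01, -0.038, 0, 0],
  "force": 30
}}

```text
time: 2.77
eef_pos: [0.4435, -0.0138, 0.2538]
ee_rot: [0.001, -0.012, 1.0, 0.0]
contact_force: [0.6, 0.6, -0.4]
gripper_width: -0.001
gripper_force: 0.0
```

Request:
{"method": "apply_moves", "body": {
  "moves": [0, -0.008, -0.0178, 0.035, 0, 0, -0.008, -0.0178, 0.035, 0, 0, -0.008, -0.0178, 0.035, 0, 0, -0.008, -0.0178, 0.035, 0, 0, -0.008, -0.0178, 0.035, 0, 0, -0.015, 0, 0.004, 0, 0, -0.015, 0, 0, 0, 0, 0, 0, 0, 0]
}}

```text
time: 3.43
eef_pos: [0.5183, -0.0993, 0.0738]
ee_rot: [0.001, -0.013, 1.0, -0.001]
contact_force: [0.6, 0.3, 0.8]
gripper_width: 0.001
gripper_force: 0.0
```

Request:
{"method": "apply_moves", "body": {
  "moves": [0, -0.004, 0, 0, 0, 0, -0.004, 0, 0, 0, 0, -0.004, 0, 0, 0, 0, -0.003, 0, 0, 0, 0, -0.003, 0, 0, 0, 0, -0.002, 0, 0, 0, 0, 0, 0, 0, 0]
}}

```text
time: 4.02
eef_pos: [0.536, -0.0985, 0.0745]
ee_rot: [0.0, -0.012, 1.0, 0.0]
contact_force: [0.2, 0.9, -0.1]
gripper_width: -0.001
gripper_force: 0.0
```

Request:
{"method": "apply_moves", "body": {
  "moves": [0, -0.002, 0, 0, 0, 0, -0.002, 0, 0, 0, 0, -0.002, 0, 0, 0, 0, -0.002, 0, 0, 0, 0, -0.002, 0, 0, 0, 0, -0.002, 0, 0, 0, 0, 0, 0, 0, 0]
}}

```text
time: 4.6
eef_pos: [0.5464, -0.0984, 0.0741]
ee_rot: [-0.001, -0.012, 1.0, 0.0]
contact_force: [-4.1, -0.0, 3.7]
gripper_width: 0.002
gripper_force: 2.1
```

Request:
{"method": "apply_moves", "body": {
  "moves": [0, -0.001, 0, 0, 0, 0, -0.001, 0, 0, 0, 0, -0.001, 0, 0, 0, 0, 0, 0, 0, 0]
}}

```text
time: 4.93
eef_pos: [0.5501, -0.0984, 0.074]
ee_rot: [-0.0, -0.012, 1.0, 0.0]
contact_force: [-4.4, -0.1, 2.0]
gripper_width: 0.004
gripper_force: 2.4
```

Request:
{"method": "apply_moves", "body": {
  "moves": [0, -0.001, 0, 0, 0, 0, -0.001, 0, 0, 0, 0, 0, 0, 0, 0]
}}

```text
time: 5.18
eef_pos: [0.5523, -0.0983, 0.0741]
ee_rot: [-0.0, -0.012, 1.0, -0.0]
contact_force: [-4.9, -0.1, 1.7]
gripper_width: 0.003
gripper_force: 2.2
```

Request:
{"method": "apply_moves", "body": {
  "moves": [0, -0.001, 0, 0, 0, 0, -0.001, 0, 0, 0, 0, 0, 0, 0, 0]
}}

```text
time: 5.43
eef_pos: [0.5543, -0.0983, 0.0741]
ee_rot: [-0.0, -0.012, 1.0, -0.0]
contact_force: [-5.2, -0.4, 0.9]
gripper_width: 0.001
gripper_force: 2.2
```

Request:
{"method": "apply_moves", "body": {
  "moves": [0, -0.001, 0, 0, 0, 0, 0, 0, 0, 0]
}}

```text
time: 5.6
eef_pos: [0.5552, -0.0983, 0.0741]
ee_rot: [-0.0, -0.012, 1.0, -0.0]
contact_force: [-4.6, 0.1, 1.7]
gripper_width: 0.003
gripper_force: 2.3
```

Request:
{"method": "apply_moves", "body": {
  "moves": [0, -0.001, 0, 0, 0, 0, 0, 0, 0, 0]
}}

```text
time: 5.77
eef_pos: [0.5562, -0.0983, 0.0741]
ee_rot: [-0.0, -0.012, 1.0, -0.0]
contact_force: [-4.9, -1.0, 1.0]
gripper_width: 0.009
gripper_force: 2.3
```

Request:
{"method": "apply_moves", "body": {
  "moves": [0, -0.0004, 0, 0, 0, 0, -0.0004, 0, 0, 0, 0, 0, 0, 0, 0]
}}

```text
time: 6.02
eef_pos: [0.557, -0.0982, 0.0741]
ee_rot: [-0.0, -0.012, 1.0, -0.0]
contact_force: [-4.7, -0.7, 0.2]
gripper_width: 0.003
gripper_force: 2.4
```

Request:
{"method": "apply_moves", "body": {
  "moves": [0, -0.0004, 0, 0, 0, 0, -0.0004, 0, 0, 0, 0, 0, 0, 0, 0]
}}

```text
time: 6.27
eef_pos: [0.5578, -0.0982, 0.0741]
ee_rot: [-0.0, -0.012, 1.0, -0.0]
contact_force: [-5.2, -0.3, 0.3]
gripper_width: 0.001
gripper_force: 2.4
```

Request:
{"method": "apply_moves", "body": {
  "moves": [0, -0.0004, 0, 0, 0, 0, -0.0004, 0, 0, 0, 0, 0, 0, 0, 0]
}}

```text
time: 6.52
eef_pos: [0.5586, -0.0982, 0.0741]
ee_rot: [-0.0, -0.012, 1.0, -0.0]
contact_force: [-4.8, -0.5, 0.1]
gripper_width: -0.003
gripper_force: 2.4
```

Request:
{"method": "apply_moves", "body": {
  "moves": [0, -0.0004, 0, 0, 0, 0, -0.0004, 0, 0, 0, 0, 0, 0, 0, 0]
}}

```text
time: 6.77
eef_pos: [0.5593, -0.0982, 0.0741]
ee_rot: [-0.0, -0.012, 1.0, -0.0]
contact_force: [-4.8, -1.9, -0.5]
gripper_width: 0.002
gripper_force: 2.6
```

Request:
{"method": "apply_moves", "body": {
  "moves": [0, -0.0004, 0, 0, 0, 0, -0.0004, 0, 0, 0, 0, 0, 0, 0, 0]
}}

```text
time: 7.02
eef_pos: [0.56, -0.0982, 0.0741]
ee_rot: [-0.0, -0.012, 1.0, -0.0]
contact_force: [-5.3, -1.8, 0.1]
gripper_width: 0.001
gripper_force: 2.6
```

Request:
{"method": "apply_moves", "body": {
  "moves": [0, -0.0004, 0, 0, 0, 0, -0.0004, 0, 0, 0, 0, 0, 0, 0, 0]
}}

```text
time: 7.27
eef_pos: [0.5608, -0.0982, 0.0741]
ee_rot: [-0.0, -0.012, 1.0, -0.0]
contact_force: [-5.3, -1.5, 0.5]
gripper_width: -0.001
gripper_force: 2.6
```

Request:
{"method": "apply_moves", "body": {
  "moves": [0, -0.0004, 0, 0, 0, 0, -0.0004, 0, 0, 0, 0, 0, 0, 0, 0]
}}

```text
time: 7.52
eef_pos: [0.5616, -0.0982, 0.0741]
ee_rot: [-0.0, -0.012, 1.0, -0.0]
contact_force: [-5.4, -1.4, -0.2]
gripper_width: 0.004
gripper_force: 2.7
```

Request:
{"method": "apply_moves", "body": {
  "moves": [0, -0.0004, 0, 0, 0, 0, -0.0004, 0, 0, 0, 0, 0, 0, 0, 0]
}}

```text
time: 7.77
eef_pos: [0.5624, -0.0982, 0.0741]
ee_rot: [-0.0, -0.012, 1.0, -0.0]
contact_force: [-4.8, -1.5, 0.6]
gripper_width: 0.001
gripper_force: 2.7
```

Request:
{"method": "apply_moves", "body": {
  "moves": [0, -0.0004, 0, 0, 0, 0, -0.0004, 0, 0, 0, 0, 0, 0, 0, 0]
}}

```text
time: 8.02
eef_pos: [0.5632, -0.0981, 0.0741]
ee_rot: [-0.0, -0.012, 1.0, -0.0]
contact_force: [-5.2, -1.4, 0.6]
gripper_width: -0.0
gripper_force: 2.7
```

Request:
{"method": "apply_moves", "body": {
  "moves": [0, -0.0004, 0, 0, 0, 0, -0.0004, 0, 0, 0, 0, 0, 0, 0, 0]
}}

```text
time: 8.27
eef_pos: [0.5637, -0.0981, 0.0741]
ee_rot: [-0.001, -0.012, 1.0, 0.0]
contact_force: [-6.1, -1.7, 1.3]
gripper_width: 0.001
gripper_force: 3.1
```

Request:
{"method": "apply_moves", "body": {
  "moves": [0, -0.0004, 0, 0, 0, 0, 0, 0, 0, 0]
}}

```text
time: 8.43
eef_pos: [0.5639, -0.0981, 0.0741]
ee_rot: [-0.001, -0.012, 1.0, 0.0]
contact_force: [-6.6, -0.8, 0.8]
gripper_width: 0.004
gripper_force: 3.3
```

Request:
{"method": "apply_moves", "body": {
  "moves": [0, -0.0005, 0, 0, 0, 0, -0.0005, 0, 0, 0, 0, 0, 0, 0, 0]
}}

```text
time: 8.68
eef_pos: [0.5643, -0.0981, 0.0741]
ee_rot: [-0.002, -0.012, 1.0, 0.0]
contact_force: [-8.3, -1.2, 3.6]
gripper_width: 0.001
gripper_force: 4.0
```

Request:
{"method": "apply_moves", "body": {
  "moves": [0, 0.02, 0, 0, 0, 0, 0.03, 0, 0, 0, 0, 0.03, 0, 0, 0, 0, 0.03, 0, 0, 0, 0, 0.02, 0, 0, 0, 0, 0, 0, -0.03, 0, 0, 0, 0, -0.03, 0, 0, 0, 0, -0.03, 0, 0, 0, 0, -0.03, 0]
}}

```text
time: 9.43
eef_pos: [0.4384, -0.1008, 0.1969]
ee_rot: [0.003, -0.012, 1.0, 0.0]
contact_force: [0.7, 0.9, -0.2]
gripper_width: 0.004
gripper_force: 0.0
```

```bash
cat > look.py <<'E'
from h import *
import sys
im,W=cloud("top");H=hsv(im)
cv2.imwrite(f"pics/{sys.argv[1]}.png",im[:,:,::-1])
sel=lambda x0,x1,y0,y1,z0,z1:(W[...,0]>x0)&(W[...,0]<x1)&(W[...,1]>y0)&(W[...,1]<y1)&(W[...,2]>z0)&(W[...,2]<z1)
blue=(H[...,0]>100)&(H[...,0]<125)&(H[...,1]>120)
P=W[blue&sel(.42,.66,-.25,.1,.08,.095)]
if len(P): print("blue",cv2.minAreaRect(P[:,:2].astype(np.float32)),len(P))
P=W[(H[...,0]>55)&(H[...,0]<85)&(H[...,1]>90)&sel(.35,.7,-.2,.35,.03,.3)]
if len(P): print("green",cv2.minAreaRect(P[:,:2].astype(np.float32)),np.nanmean(P,0),len(P))
print([(round(r["score"],2),np.round(r["point"],3).tolist()) for r in robot.landmark_of("well","top")])
s=robot.observe();print(s["time"],s["eef_pos"].round(4),s["ee_rot"].round(4))
E
python3 look.py b
```

```text
blue ((0.49848663806915283, -0.1014963760972023), (0.03322138264775276, 0.1772584170103073), 1.3717944622039795) 492
green ((0.5555464625358582, 0.04717153310775757), (0.03525001183152199, 0.532209038734436), 29.542455673217773) [0.44027992 0.25054341 0.0487048 ] 187
[(0.93, [0.549, -0.1, 0.031])]
9.5333 [ 0.4422 -0.1013  0.2   ] [ 8.400e-03 -1.260e-02  9.999e-01  3.000e-04]
```

View pics/b.png

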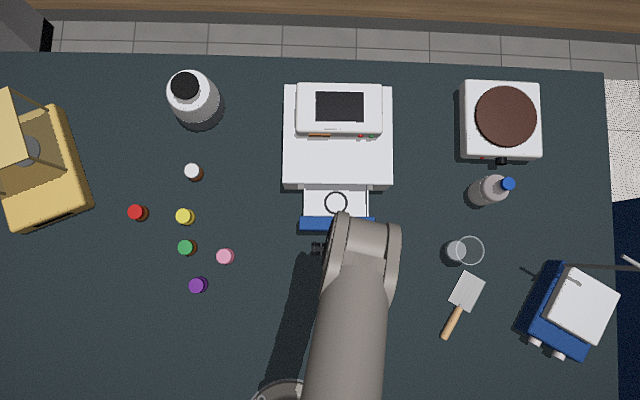

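The drawer is out: blue front at (337,224), well ring at (336,202). Next is the green jar.

Request:
{"method": "apply_moves", "body": {
  "moves": [0.75, 0, 0.0365, 0, 0, 0.75, 0, 0.0365, 0, 0, 0.75, 0, 0.0365, 0, 0, 0.75, 0, 0.0365, 0, 0, 0.75, 0, 0.0365, 0, 0, 0.75, 0, 0.0365, 0, 0, 0.75, 0, 0.0365, 0, 0, 0.75, 0, 0.0365, 0, 0, 0.75, 0, 0.0365, 0, 0, 0.75, 0, 0.0365, 0.0, 0, 0.75, 0, 0, 0.035, 0, 0.75, 0, 0, 0.035, 0, 0.75, 0, 0, 0, 0]
}}

```text
time: 10.62
eef_pos: [0.4237, 0.2634, 0.119]
ee_rot: [-0.003, -0.013, 1.0, -0.002]
contact_force: [-1.8, -0.9, -0.9]
gripper_width: 0.75
gripper_force: 0.0
```

```bash
python3 look.py c
python3 - <<'E'
from h import *
im,d=robot.snapshot("side");cv2.imwrite("pics/cs.png",cv2.resize(im[90:230,180:380,::-1],None,fx=3,fy=3))
print([(round(r["score"],2),np.round(r["point"],3).tolist()) for r in robot.landmark_of("jar_green","side")])
print(tilt()[1].round(4))
E
```

```text
blue ((0.4986501932144165, -0.10137952119112015), (0.03335127979516983, 0.17695993185043335), 1.4873926639556885) 1038
green ((0.5459359884262085, 0.03695119917392731), (0.06285206228494644, 0.5251567959785461), 29.455829620361328) [0.45995292 0.21777649 0.10081393] 66
[(0.83, [0.547, -0.097, 0.03])]
10.7167 [0.4271 0.264  0.1239] [-2.000e-04 -1.210e-02  9.999e-01 -1.000e-04]
[(0.65, [0.342, 0.234, 0.001]), (0.57, [0.431, 0.267, 0.002]), (0.49, [0.413, 0.171, 0.003])]
[[-0.9997 -0.0234  0.0034]
 [-0.0234  0.9997  0.0029]
 [-0.0035  0.0028 -1.    ]]
```

View pics/cs.png

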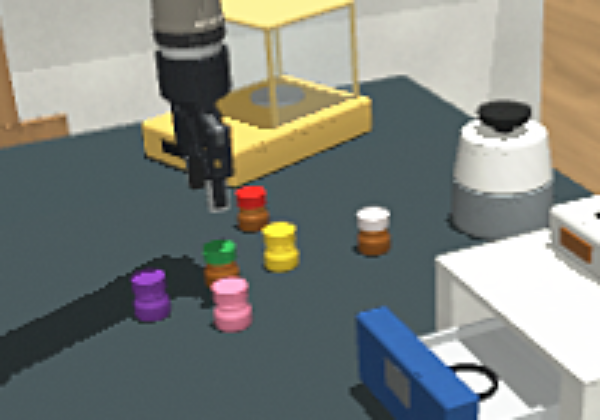

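Gripper at (215,190) in the crop, right above the green jar (220,265), clear of yellow and pink. Descend and grip.

Request:
{"method": "apply_moves", "body": {
  "moves": [0.75, -0.003, 0, 0.025, 0, 0.75, -0.003, 0, 0.025, 0, 0.75, 0, 0, 0.02, 0, 0.75, 0, 0, 0.015, 0, 0.75, 0, 0, 0, 0, 0.3, 0, 0, 0, 0, 0.3, 0, 0, 0, 0, 0.3, 0, 0, 0, 0, 0.3, 0, 0, 0, 0, 0.3, 0, 0, 0, 0],
  "force": 30
}}

```text
time: 11.65
eef_pos: [0.4347, 0.265, 0.0415]
ee_rot: [0.002, -0.012, 1.0, 0.001]
contact_force: [0.3, 0.0, 8.1]
gripper_width: 0.419
gripper_force: 30.0
```

Request:
{"method": "apply_moves", "body": {
  "moves": [0.3, 0, 0, -0.02, 0, 0.3, 0, 0, -0.03, 0, 0.3, 0, 0, -0.035, 0, 0.3, 0, 0, -0.035, 0, 0.3, 0, 0, -0.02, 0, 0.3, 0, 0, 0, 0, 0.3, 0, 0, 0, 0]
}}

```text
time: 12.23
eef_pos: [0.4336, 0.2645, 0.1809]
ee_rot: [0.001, -0.012, 1.0, 0.001]
contact_force: [-0.9, -1.1, -1.8]
gripper_width: 0.418
gripper_force: 30.7
```

Run:
```python
from h import *
im,W=cloud("side");cv2.imwrite("pics/ds.png",cv2.resize(im[60:240,180:400,::-1],None,fx=3,fy=3))
H=hsv(im);s,M=tilt();p=s["eef_pos"];print(p.round(4),s["ee_rot"].round(4),s["contact_force"].round(1))
near=(np.abs(W[...,0]-p[0])<.04)&(np.abs(W[...,1]-p[1])<.05)&(W[...,2]>.08)
m=near&(H[...,0]>5)&(H[...,0]<20)&(H[...,1]>130);P=W[m];print("amber",len(P),np.percentile(P,[1,50,99],0).round(4))
m=near&(H[...,0]>50)&(H[...,0]<80)&(H[...,1]>100);P=W[m];print("green",len(P),np.percentile(P,[1,50,99],0).round(4))
```

```text
[0.4326 0.2638 0.1794] [ 0.000e+00 -1.230e-02  9.999e-01  2.000e-04] [-0.6  0.  -1.1]
amber 77 [[0.4129 0.2403 0.1415]
 [0.424  0.2487 0.1535]
 [0.45   0.2682 0.1715]]
green 31 [[0.4148 0.2461 0.1739]
 [0.4202 0.255  0.1849]
 [0.4324 0.2843 0.1902]]
```

View pics/ds.png

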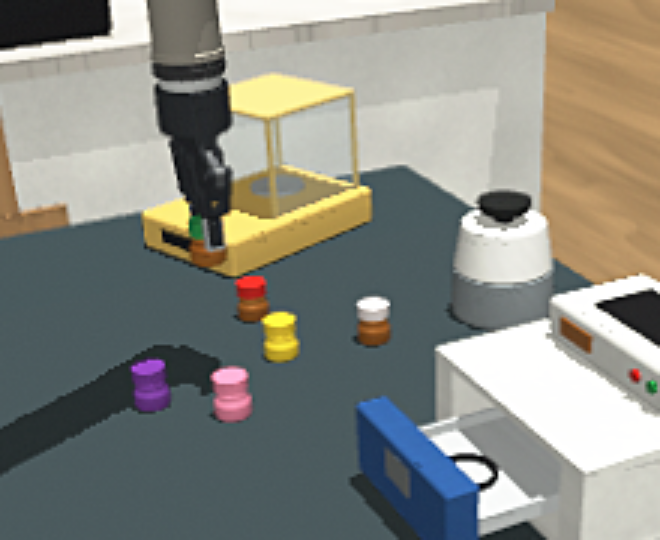

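Jar held upright at (208,245) in the crop, the others untouched. Carry it to the well.

Request:
{"method": "apply_moves", "body": {
  "moves": [0.3, -0.0045, -0.015, 0, 0, 0.3, -0.0092, -0.0306, 0, 0, 0.3, -0.0092, -0.0306, 0, 0, 0.3, -0.0092, -0.0306, 0, 0, 0.3, -0.0092, -0.0306, 0, 0, 0.3, -0.0092, -0.0306, 0, 0, 0.3, -0.0092, -0.0306, 0, 0, 0.3, -0.0092, -0.0306, 0, 0, 0.3, -0.0092, -0.0306, 0, 0, 0.3, -0.0092, -0.0306, 0, 0, 0.3, -0.0092, -0.0306, 0, 0, 0.3, -0.0092, -0.0306, 0, 0, 0.3, -0.0045, -0.015, 0, 0, 0.3, 0, 0, 0, 0, 0.3, 0, 0, 0.02, 0, 0.3, 0, 0, 0.02, 0, 0.3, 0, 0, 0, 0, 0.3, 0, 0, 0, 0]
}}

```text
time: 13.78
eef_pos: [0.5503, -0.0987, 0.1373]
ee_rot: [-0.003, -0.013, 1.0, 0.0]
contact_force: [-0.2, -0.0, -0.7]
gripper_width: 0.421
gripper_force: 30.6
```

```bash
python3 look.py e
python3 - <<'E'
from h import *
im,W=cloud("side");cv2.imwrite("pics/es.png",cv2.resize(im[110:250,270:450,::-1],None,fx=4,fy=4))
H=hsv(im);s,M=tilt();p=s["eef_pos"];print(p.round(4),s["ee_rot"].round(4))
near=(np.abs(W[...,0]-p[0])<.04)&(np.abs(W[...,1]-p[1])<.05)&(W[...,2]>.07)
m=near&(H[...,0]>5)&(H[...,0]<20)&(H[...,1]>130);P=W[m];print("amber",len(P),np.percentile(P,[1,50,99],0).round(4))
for q in("jar_green","well"):print(q,[(round(r["score"],2),np.round(r["point"],4).tolist()) for r in robot.landmark_of(q,"side")])
E
```

```text
blue ((0.49872255325317383, -0.10144393146038055), (0.033198755234479904, 0.17715218663215637), 1.5643820762634277) 149
green ((0.6250025629997253, -0.10561534017324448), (0.015291370451450348, 0.20618653297424316), 49.65937423706055) [ 0.65599999 -0.13596247  0.15377744] 7
[(0.51, [0.623, 0.264, 0.003])]
13.8833 [ 0.5523 -0.0993  0.1395] [ 0.000e+00 -1.260e-02  9.999e-01  1.000e-04]
[ 0.5527 -0.0995  0.1401] [ 6.000e-04 -1.260e-02  9.999e-01  1.000e-04]
amber 95 [[ 0.5296 -0.1212  0.1022]
 [ 0.5384 -0.1142  0.1134]
 [ 0.5631 -0.0988  0.1295]]
jar_green [(0.52, [0.413, 0.1715, 0.003]), (0.51, [0.5509, -0.0957, 0.1014]), (0.47, [0.5074, 0.2751, 0.0004])]
well [(0.77, [0.5508, -0.1025, 0.035])]
```

View pics/es.png

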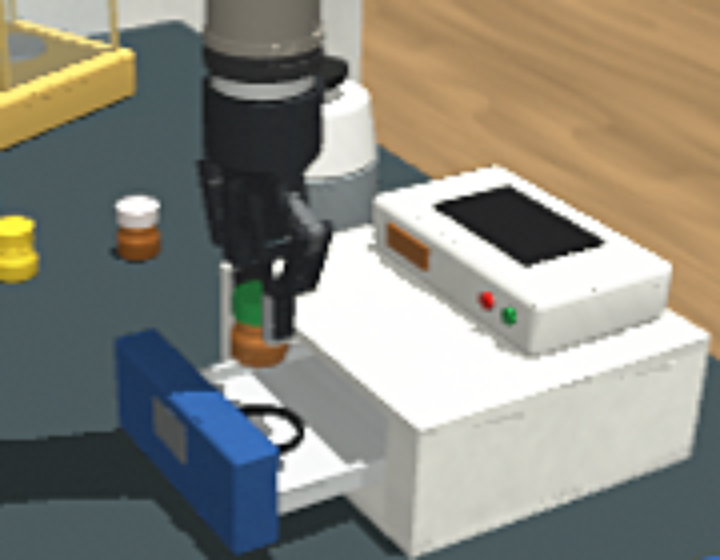

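Jar at (258,330) hangs over the ring (265,428); the estimates agree within 2–3 mm. Lower it.

Request:
{"method": "apply_moves", "body": {
  "moves": [0.3, 0, -0.001, 0.02, 0, 0.3, 0, 0, 0.02, 0, 0.3, 0, 0, 0.012, 0, 0.3, 0, 0, 0.004, 0, 0.3, 0, 0, 0.003, 0, 0.3, 0, 0, 0.002, 0, 0.3, 0, 0, 0, 0]
}}

```text
time: 14.62
eef_pos: [0.5527, -0.1009, 0.0788]
ee_rot: [0.0, -0.012, 1.0, -0.0]
contact_force: [0.4, 0.6, -0.9]
gripper_width: 0.419
gripper_force: 30.7
```

Request:
{"method": "apply_moves", "body": {
  "moves": [0.3, 0, 0, 0.001, 0, 0.3, 0, 0, 0.001, 0, 0.3, 0, 0, 0.001, 0, 0.3, 0, 0, 0, 0]
}}

```text
time: 14.95
eef_pos: [0.5525, -0.1008, 0.0756]
ee_rot: [0.0, -0.012, 1.0, 0.0]
contact_force: [0.9, -0.1, -1.0]
gripper_width: 0.418
gripper_force: 30.8
```

Request:
{"method": "apply_moves", "body": {
  "moves": [0.3, 0, 0, 0.0007, 0, 0.3, 0, 0, 0.0007, 0, 0.3, 0, 0, 0, 0]
}}

```text
time: 15.2
eef_pos: [0.5531, -0.1009, 0.0754]
ee_rot: [0.001, -0.012, 1.0, 0.0]
contact_force: [-0.9, 1.5, 7.9]
gripper_width: 0.418
gripper_force: 31.6
```

Request:
{"method": "apply_moves", "body": {
  "moves": [0.3, 0, 0, -0.0008, 0, 0.5, 0, 0, 0, 0, 0.5, 0, 0, 0, 0, 0.65, 0, 0, 0, 0, 0.65, 0, 0, 0, 0, 0.65, 0, 0, 0, 0]
}}

```text
time: 15.7
eef_pos: [0.5521, -0.1008, 0.0745]
ee_rot: [-0.0, -0.012, 1.0, 0.0]
contact_force: [0.0, -0.3, 0.0]
gripper_width: 0.648
gripper_force: 0.0
```

Request:
{"method": "apply_moves", "body": {
  "moves": [0.65, 0, 0, -0.01, 0, 0.65, 0, 0, -0.02, 0, 0.65, 0, 0, -0.035, 0, 0.65, 0, 0, -0.035, 0, 0.65, 0, 0, -0.035, 0, 0.65, 0.03, 0, 0, 0, 0, 0.04, 0, 0, 0, 0, 0.04, 0, 0, 0, 0, 0, 0, 0, 0, 0, 0, 0, 0, 0]
}}

```text
time: 16.53
eef_pos: [0.4399, -0.1037, 0.21]
ee_rot: [0.0, -0.012, 1.0, 0.001]
contact_force: [1.1, 0.2, 0.0]
gripper_width: 0.083
gripper_force: 0.0
```

```bash
python3 look.py f
python3 - <<'E'
from h import *
im,W=cloud("side");cv2.imwrite("pics/fs.png",cv2.resize(im[110:250,270:450,::-1],None,fx=4,fy=4))
for q in("jar_green","well"):print(q,[(round(r["score"],2),np.round(r["point"],4).tolist()) for r in robot.landmark_of(q,"side")])
E
```

```text
blue ((0.4973542094230652, -0.05400116741657257), (0.03332003578543663, 0.08226273208856583), 1.3773524761199951) 478
green ((0.5680315494537354, -0.11111625283956528), (0.03404349461197853, 0.2935669422149658), 63.444969177246094) [ 0.55325692 -0.10394186  0.08228539] 184
[(0.84, [0.55, -0.097, 0.032])]
16.6333 [ 0.4433 -0.1035  0.2107] [ 1.400e-03 -1.230e-02  9.999e-01  1.000e-04]
jar_green [(0.74, [0.5497, -0.0962, 0.0382]), (0.63, [0.3443, 0.2342, -0.0019]), (0.61, [0.4142, 0.1708, -0.0007]), (0.44, [0.5095, 0.2725, 0.0002])]
well [(0.94, [0.5509, -0.1008, 0.0358])]
```

View pics/fs.png

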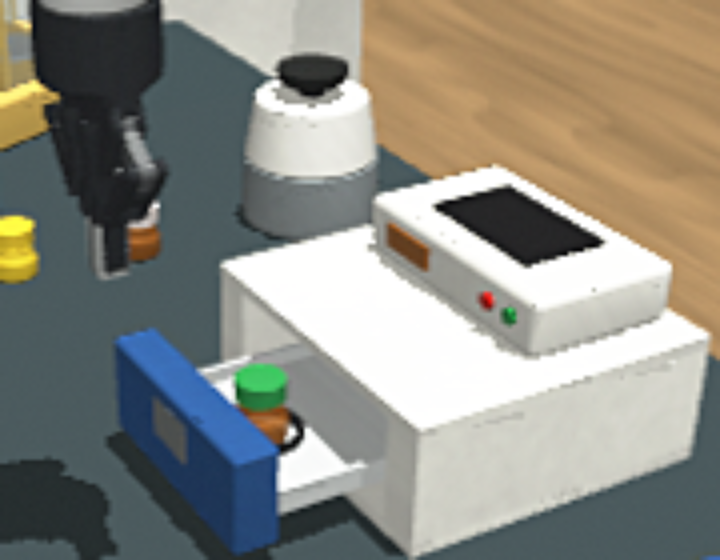

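Jar stands in the ring at (262,395) in the crop. Go down before the front and push.

Request:
{"method": "apply_moves", "body": {
  "moves": [0, 0, 0, 0.035, 0, 0, 0, 0, 0.035, 0, 0, 0, 0, 0.035, 0, 0, 0, 0, 0.031, 0, 0, 0, 0, 0, 0, 0, -0.007, 0, 0, 0, 0, -0.007, 0, 0, 0, 0, -0.003, 0, 0, 0, 0, -0.003, 0, 0, 0, 0, -0.003, 0, 0, 0, 0, -0.003, 0, 0, 0, 0, -0.003, 0, 0, 0, 0, -0.003, 0, 0, 0, 0, 0, 0, 0, 0]
}}

```text
time: 17.95
eef_pos: [0.4741, -0.1028, 0.0737]
ee_rot: [-0.0, -0.012, 1.0, 0.0]
contact_force: [-1.5, 0.4, 1.3]
gripper_width: 0.001
gripper_force: 0.8
```

Request:
{"method": "apply_moves", "body": {
  "moves": [0, -0.002, 0, 0, 0, 0, -0.003, 0, 0, 0, 0, -0.004, 0, 0, 0, 0, -0.004, 0, 0, 0, 0, -0.004, 0, 0, 0, 0, -0.004, 0, 0, 0, 0, -0.004, 0, 0, 0, 0, -0.004, 0, 0, 0, 0, -0.004, 0, 0, 0, 0, -0.004, 0, 0, 0, 0, -0.004, 0, 0, 0, 0, -0.004, 0, 0, 0, 0, -0.004, 0, 0, 0, 0, -0.004, 0, 0, 0, 0, -0.004, 0, 0, 0, 0, -0.004, 0, 0, 0, 0, -0.003, 0, 0, 0, 0, -0.002, 0, 0, 0, 0, -0.002, 0, 0, 0, 0, 0, 0, 0, 0]
}}

```text
time: 19.62
eef_pos: [0.5425, -0.1016, 0.0735]
ee_rot: [0.0, -0.012, 1.0, -0.0]
contact_force: [-3.8, -2.1, -0.6]
gripper_width: 0.0
gripper_force: 1.8
```

Request:
{"method": "apply_moves", "body": {
  "moves": [0, -0.002, 0, 0, 0, 0, -0.002, 0, 0, 0, 0, -0.002, 0, 0, 0, 0, -0.002, 0, 0, 0, 0, -0.002, 0, 0, 0, 0, -0.002, 0, 0, 0, 0, 0, 0, 0, 0]
}}

```text
time: 20.2
eef_pos: [0.5541, -0.1014, 0.0735]
ee_rot: [-0.0, -0.012, 1.0, -0.0]
contact_force: [-2.9, -3.1, 0.1]
gripper_width: -0.003
gripper_force: 2.0
```

Request:
{"method": "apply_moves", "body": {
  "moves": [0, -0.001, 0, 0, 0, 0, -0.001, 0, 0, 0, 0, -0.001, 0, 0, 0, 0, -0.001, 0, 0, 0, 0, -0.001, 0, 0, 0, 0, -0.001, 0, 0, 0, 0, -0.001, 0, 0, 0, 0, -0.001, 0, 0, 0, 0, 0, 0, 0, 0]
}}

```text
time: 20.95
eef_pos: [0.5616, -0.1013, 0.0735]
ee_rot: [-0.001, -0.012, 1.0, -0.0]
contact_force: [-4.9, -3.8, 1.6]
gripper_width: -0.0
gripper_force: 2.5
```

Request:
{"method": "apply_moves", "body": {
  "moves": [0, -0.0005, 0, 0, 0, 0, -0.0005, 0, 0, 0, 0, 0, 0, 0, 0]
}}

```text
time: 21.2
eef_pos: [0.5625, -0.1013, 0.0735]
ee_rot: [-0.001, -0.012, 1.0, -0.0]
contact_force: [-5.1, -3.3, 1.0]
gripper_width: 0.005
gripper_force: 2.6
```

Request:
{"method": "apply_moves", "body": {
  "moves": [0, -0.0005, 0, 0, 0, 0, -0.0005, 0, 0, 0, 0, 0, 0, 0, 0]
}}

```text
time: 21.45
eef_pos: [0.5634, -0.1013, 0.0735]
ee_rot: [-0.001, -0.012, 1.0, -0.0]
contact_force: [-4.8, -3.2, 0.2]
gripper_width: -0.0
gripper_force: 2.8
```

Request:
{"method": "apply_moves", "body": {
  "moves": [0, -0.0004, 0, 0, 0, 0, -0.0004, 0, 0, 0, 0, 0, 0, 0, 0]
}}

```text
time: 21.7
eef_pos: [0.5638, -0.1013, 0.0735]
ee_rot: [-0.001, -0.012, 1.0, -0.0]
contact_force: [-5.7, -2.9, 3.4]
gripper_width: 0.003
gripper_force: 3.3
```

Request:
{"method": "apply_moves", "body": {
  "moves": [0, -0.0005, 0, 0, 0, 0, -0.0005, 0, 0, 0, 0, 0, 0, 0, 0]
}}

```text
time: 21.95
eef_pos: [0.5643, -0.1013, 0.0735]
ee_rot: [-0.002, -0.012, 1.0, -0.0]
contact_force: [-7.9, -2.7, 3.7]
gripper_width: -0.004
gripper_force: 4.0
```

Request:
{"method": "apply_moves", "body": {
  "moves": [0, 0.002, 0, 0, 0, 0, 0.003, 0, 0, 0, 0, 0.003, 0, 0, 0, 0, 0.003, 0, 0, 0, 0, 0.003, 0, 0, 0, 0, 0.003, 0, 0, 0, 0, 0.003, 0, 0, 0, 0, 0.003, 0, 0, 0, 0, 0.003, 0, 0, 0, 0, 0.003, 0, 0, 0, 0, 0, 0, 0, 0]
}}

```text
time: 22.87
eef_pos: [0.537, -0.1006, 0.0739]
ee_rot: [0.0, -0.013, 1.0, 0.0]
contact_force: [0.5, -1.0, -0.1]
gripper_width: 0.002
gripper_force: 0.0
```

No force at 0.537, so the latch has caught. Retreat and check.

Request:
{"method": "apply_moves", "body": {
  "moves": [0, 0.01, 0, 0, 0, 0, 0.03, 0, 0, 0, 0, 0.03, 0, 0, 0, 0, 0.025, 0, 0, 0, 0, 0, 0, -0.03, 0, 0, 0, 0, -0.03, 0, 0, 0, 0, -0.03, 0, 0, 0, 0, 0, 0]
}}

```text
time: 23.53
eef_pos: [0.4453, -0.1043, 0.1687]
ee_rot: [0.006, -0.012, 1.0, 0.0]
contact_force: [0.9, -0.6, 1.2]
gripper_width: -0.002
gripper_force: 0.0
```

```bash
python3 look.py g
python3 - <<'E'
from h import *
im,W=cloud("side");cv2.imwrite("pics/gs.png",im[:,:,::-1])
for q in("drawer_face","jar_red","jar_white","beaker","reagent"):print(q,[(round(r["score"],2),np.round(r["point"],4).tolist()) for r in robot.landmark_of(q,"side")][:2])
E
```

```text
blue ((0.5723206996917725, -0.10000543296337128), (0.03413200005888939, 0.17867924273014069), 1.4423578977584839) 1041
green ((0.6980665326118469, -0.17368711531162262), (0.0012567734811455011, 0.0092894546687603), 2.097438097000122) [ 0.69830201 -0.17345349  0.12877466] 5
[(0.84, [0.623, -0.098, 0.034])]
23.6333 [ 0.4426 -0.1034  0.1648] [ 1.700e-03 -1.240e-02  9.999e-01  4.000e-04]
drawer_face [(0.86, [0.5552, -0.0983, 0.0624])]
jar_red [(0.61, [0.519, 0.3877, -0.0007]), (0.47, [0.6182, 0.2657, 0.0034])]
jar_white [(0.48, [0.6221, 0.2639, -0.0007])]
beaker []
reagent [(0.62, [0.5918, -0.4794, 0.0007])]
```

View pics/gs.png

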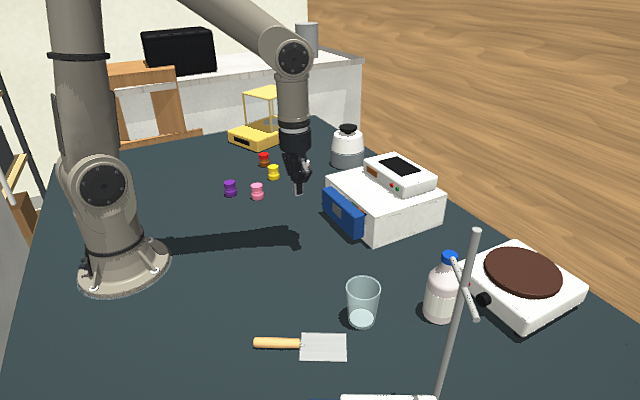

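The drawer front (343,213) is shut at its original place (0.5723), and nothing else has moved.

```bash
python3 -c "
from rig import robot
print(robot.sign_off())"
```

```text
the job is handed in; nothing more can be done
None
```

I handed the job in at about 24 s: the drawer is latched shut with its front back where it started, the green-capped jar was standing in the well when I pushed it closed, the highest cabinet force I read was about 8 N, and nothing else appears moved; the sign-off gave no verdict.

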